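# Hold the loupe in focus over a pendant

## Task

Take the loupe off its wooden rest by its black handle, gripping it gently (no more than about 45 N at each finger, the handle is thin plastic), and hold it level with its lens centred over the pendant and at the height of the brass pointer on the post. Do not touch the pendant, the stand or its pointer, and leave the bowl, the jar and the pliers alone. Finish while holding: keep the loupe there, in the gripper, without putting it down.

Things in the scene. Friction and masses are not known exactly. Their poses are not given: they have to be found in the camera images.
- loupe: loose hand loupe, about 90 g: round glass lens in a steel frame 66 mm across, 12 mm thick, with a straight black handle. Origin: lens centre, mid-thickness. z up, the lens axis; x from handle to lens: the handle runs along -x from -42 to -156 mm, square 16 x 16 mm, centred on z = 0. Centre of mass at x = -56 mm. Starts level on the rest, lens centre 56 mm above the table, handle towards the robot
- loupe_grip (a point): grip point on the handle's axis, 80 mm from the lens centre; its axes are the loupe's. The handle is free at both sides and 30 mm below from 40 to 125 mm from the lens centre
- rest: fixed wooden rest: base 200 x 70 x 18 mm, a round pillar 72 mm across under the lens (top 50 mm above the table) and a notched block under the handle's tail (cheeks up to 62 mm high, 24 mm apart), so the loupe lifts straight up. Origin: centre of the base's underside on the table; x along the base, the pillar's centre 57 mm along +x
- stand: fixed steel inspection stand: base 175 x 115 x 12 mm with a flat white disc 80 mm across on it (top 14 mm above the table). Origin: on the table under the disc's centre. x: towards the upright round post (12 mm thick, axis 92 mm from the origin along +x, top 217 mm above the table), on the side away from the robot. The post carries the brass pointer
- mark (a point): tip of the brass pointer at mid-thickness (it is 5 mm thick): its height is the focal height, for the lens centre. The pointer sits on a collar on the post, 95 to 165 mm above the table, and points towards the disc; its tip lies 54 mm from the disc's centre along the stand's +x. Axes are the stand's, z up. The collar slides if pushed
- pendant: loose pendant lying on the white disc: a round stone in a steel bezel, 26 mm across, 10 mm thick, with a small loop at its edge. Origin: centre of the underside, z up. It lies within 12 mm of the disc's centre
- bowl: bystander: loose white bowl, 100 mm across, 45 mm tall, origin at the centre of its underside
- jar: bystander: loose closed whitish jar with a white lid, 52 mm across, 60 mm tall, origin at the centre of its underside
- pliers: bystander: loose pliers with blue handles lying flat, 155 mm long, 11 mm tall; origin near the pivot, on the table, jaws along +x, handles along -x

How it is judged:
By the outcome, as a careful person would: the job done as asked, in the order asked, and still so for the second after the job is handed in, while the arm keeps its last pose, push and grip.
It also fails if it takes over 40 s, if anything falls off the work surface, if the arm or the gripper's body presses on something with over 40 N, if the wrist force passes 120 N, or if a joint passes its speed limit or range.

## Robot

A 6-joint arm with a two-finger parallel gripper is mounted at the origin on the work surface. World frame = base frame: x ahead of the robot, y to its left, z up, the work surface at z = 0. Lengths are in m, angles in degrees, forces in N, time in s.
With the tool pointing down it reaches from about 0.35 to 0.875 m from the base axis. Payload 4.2 kg.
Tool frame: the origin (TCP) lies midway between the tips of the shut fingers; the grasp point (between the pads) lies 19 mm behind it; z points along the fingers, y is the line along which they close (so a half turn about z gives the same grasp; the last joint's range is limited). The gripper opens to 87 mm and grips with 3 to 60 N. Pads are 19 mm wide; open, the fingers measure 117 mm over their backs; the gripper's body (75 mm by 190 mm) begins 51 mm behind the grasp point.
Start: joints at [87.869, 22.042, 0.453, 0, -68.411, -14.817], TCP at [0.182, 0.598, 0.223] pointing down, gripper open.
Joint ranges: [-179.83, 179.83], [-69.29, 118.12], [-61.27, 80.66], [-181.25, 117.63], [-171.15, -9.14], [-177.46, 177.46]. Speed limits (degrees/s): [159.86, 159.86, 180, 180, 180, 180].

## Interface

Orientations are given as a 3x3 rotation matrix whose columns are the frame's x, y, z axes.
In Python, from station import r gives the robot as it stands.
- The arm moves only by the tool move_tool, called after "Emit:" as name(argument=value, ...) on one line, values as JSON. Schema: {"type":"object","properties":{"deltas":{"type":"array","items":{"type":"number"},"minItems":7,"maxItems":56},"only":{"type":"string"},"quiet":{"type":"boolean"},"lines":{"type":"string"}},"required":["deltas"],"additionalProperties":false}. deltas is one flat list of numbers that holds 1 to 8 rows one after another, with no inner brackets; each row has 7 numbers: the opening from 0.0 (shut) to 1.0 (fully open), then dx, dy, dz in fractions of the full range, 1 being 800 mm, then a rotation vector rx, ry, rz in shares of 90 degrees (1.0 is 90 degrees); each row is the pose to reach, as a shift and turn from the pose commanded when the call began, along the tool's axes at that moment; what a row does not reach only later rows make up. A row lasts 1/10 s, in which the tool goes at most 0.05 m and 8.59 degrees, less where a joint would pass 70% of its speed; a pose out of reach is approached as far as the arm can. The fingers move at their own pace and stop on an object; the grip force is fixed at half the most. Time passes only in rows, so rows that do not move let the fingers close. The tool returns the time, the measured TCP pose, the force, the opening and the grip force at its end. only (a regular expression) keeps the lines of the reply that match it, lines (a string "A,B") keeps lines A to B, and quiet returns only ok. No shift or turn number may pass 1 either way. Input that does not fit is refused with a message, and nothing moves.
- r.sense(): the state, without advancing time (a new reading comes with each control period).
- r.capture(name): name is "scene" or "top" or "wrist"; returns a dict with "pixels" (480x640x3 uint8, red, green, blue), "z_map" (480x640 float32, m along the optical axis (not along the pixel's ray), 0 where there is no reading), "K" (3x3 intrinsics, pixels), "distortion" ([k1, k2, p1, p2, k3] as OpenCV has them; the pictures are not rectified), "world_from_camera" (4x4, takes a point from camera to world coordinates). Camera axes: x right, y up, looking along -z (the intrinsics and any distortion apply to the point x, -y, -z); pixel columns grow to the right and rows downward; lengths in m; the calibration is good to about 2 mm. A picture is of the moment at which its call begins.
- r.finish_job(): hands the job in; it is judged then, once.
The state is a dict: "time_s": time; "joints": joint angles; "joint_velocities": joint speeds; "effort": joint torques, N m; "tcp_pos": TCP position; "ee_rot": TCP orientation; "wrist_force": force on the tool from outside, world axes, zero at the start; "moment": the same for the moment, N m; "gripper_width": opening from 0.0 (shut) to 1.0 (fully open); "gripper_force": force on a finger pad.
Only numpy, scipy, OpenCV 4.12 (cv2) and the standard library are available. Lean on these libraries where they do the work, as an engineer would, in place of code of your own. Each camera call takes 0.05 s, during which the arm holds its last target. There are 200 camera calls.

## Working session

There is one attempt and no reset: what is moved stays moved. The work goes in short steps, Python scripts to look and compute and a tool call to move; the robot and the scene stay as the last step left them, time stands still between calls to the robot, and variables do not carry over. Pictures are saved under pics/ and viewed, at most 10 in all, crops included, and the job is handed in when it is done.

```bash
ls; mkdir -p pics; cat > h.py <<'E'
import numpy as np, cv2, json
from station import r
def cap(n,save=None):
    c=r.capture(n)
    if save: cv2.imwrite('pics/'+save+'.png',c['pixels'][:,:,::-1]); np.savez('pics/'+save+'.npz',**{k:np.array(v) for k,v in c.items()})
    return c
def load(s): return dict(np.load('pics/'+s+'.npz'))
def ray(c,uv):
    uv=np.asarray(uv,float).reshape(-1,1,2)
    p=cv2.undistortPoints(uv,np.array(c['K']),np.array(c['distortion'])).reshape(-1,2)
    d=np.c_[p[:,0],-p[:,1],-np.ones(len(p))]
    T=np.array(c['world_from_camera']); return T[:3,3],d@T[:3,:3].T
def onplane(c,uv,z):
    o,d=ray(c,uv); return o+d*((z-o[2])/d[:,2])[:,None]
def pts(c,mask):
    v,u=np.nonzero(mask&(c['z_map']>0)); o,d=ray(c,np.c_[u,v]); return o+d*c['z_map'][v,u][:,None]
def tri(c1,u1,c2,u2):
    o1,d1=ray(c1,u1);o2,d2=ray(c2,u2);d1=d1[0];d2=d2[0]
    t=np.linalg.lstsq(np.c_[d1,-d2],o2-o1,rcond=None)[0]
    a=o1+d1*t[0];b=o2+d2*t[1]; return (a+b)/2,np.linalg.norm(a-b)
E
python3 - <<'E'
from h import *
for n in ["scene","top","wrist"]:
    c=cap(n,n+'0'); print(n,np.round(c['world_from_camera'],3).tolist(),np.round(c['K'],1).tolist(),c['distortion'])
print(r.sense())
E
```

```text
pics
station.py
scene [[-0.706, -0.497, 0.505, 1.076], [0.708, -0.492, 0.506, 0.467], [-0.003, 0.715, 0.699, 0.724], [0.0, 0.0, 0.0, 1.0]] [[500.7, 0.0, 321.8], [0.0, 500.7, 235.4], [0.0, 0.0, 1.0]] [-0.12944273  0.          0.          0.          0.        ]
top [[0.001, 0.987, -0.161, 0.446], [-1.0, 0.0, -0.005, -0.002], [-0.005, 0.161, 0.987, 0.996], [0.0, 0.0, 0.0, 1.0]] [[598.8, 0.0, 326.4], [0.0, 598.8, 241.2], [0.0, 0.0, 1.0]] [0.06462019 0.         0.         0.         0.        ]
wrist [[-0.293, 0.926, 0.239, 0.246], [-0.956, -0.284, -0.071, 0.578], [0.002, -0.25, 0.968, 0.384], [0.0, 0.0, 0.0, 1.0]] [[357.1, 0.0, 319.2], [0.0, 357.1, 242.2], [0.0, 0.0, 1.0]] [-0.05425771  0.          0.          0.          0.        ]
{'time_s': 0.15, 'joints': array([ 8.78706573e+01,  2.20798233e+01,  3.99775722e-01, -2.04672924e-02,
       -6.84133360e+01, -1.48161230e+01]), 'joint_velocities': array([-0.06302981, -0.0345947 ,  0.22624228,  0.16012191, -0.0086748 ,
        0.09329987]), 'effort': array([-2.97513170e-04, -3.91051412e+01,  1.87586045e+01,  4.22234014e+00,
        1.23603045e-02, -1.38077871e-04]), 'tcp_pos': array([0.18202191, 0.59743602, 0.22173351]), 'ee_rot': array([[ 9.56544229e-01, -2.91587008e-01, -3.92494618e-04],
       [-2.91587256e-01, -9.56542869e-01, -1.61636217e-03],
       [ 9.58722820e-05,  1.66056834e-03, -9.99998617e-01]]), 'wrist_force': array([ 0.40181279, -0.07170802, -0.08367495]), 'moment': array([ 0.01426216, -0.01413606,  0.02259399]), 'gripper_force': 0.0, 'gripper_width': 0.997860287025994}
```

View pics/scene0.png

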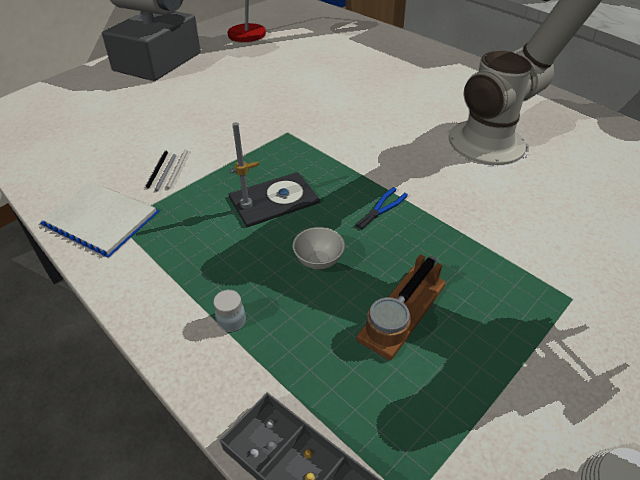

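View pics/top0.png

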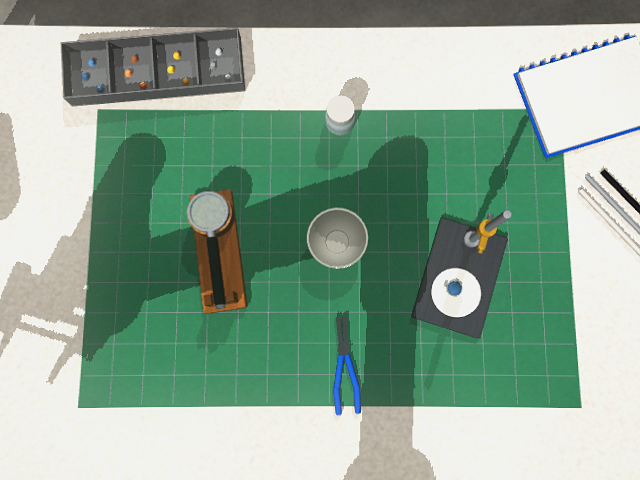

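The scene view shows the loupe at (390,315) with its handle up to (432,262), the disc at (285,192) and the brass pointer at about (245,168). In the top view the lens is at (209,213), the handle tail at (217,304), the disc at (457,292), the pendant at (455,288) and the pointer at (484,238).

```bash
python3 - <<'E'
from h import *
s=load('scene0');t=load('top0')
def crop(c,x,y,w,h,k): return cv2.resize(c['pixels'][y:y+h,x:x+w,::-1],None,fx=k,fy=k,interpolation=cv2.INTER_NEAREST)
a=np.hstack([crop(s,215,115,80,60,5),crop(t,440,200,80,60,5)]); b=np.hstack([crop(s,345,240,110,82,3.64)[:298,:400],crop(t,170,180,110,82,3.64)[:298,:400]])
cv2.imwrite('pics/crop1.png',np.vstack([a,b])[:600,:800])
def hsv(c): return cv2.cvtColor(c['pixels'],cv2.COLOR_RGB2HSV)
def box(c,m,x0,y0,x1,y1):
    k=np.zeros(m.shape,bool);k[y0:y1,x0:x1]=1;return m&k
for n,c,bp,bd,bl in (('scene',s,(225,150,270,185),(255,170,315,215),(395,245,445,310)),('top',t,(465,210,515,260),(425,260,490,325),(195,225,235,310))):
    H=hsv(c).astype(int);h,S,v=H[...,0],H[...,1],H[...,2]
    brass=box(c,(h>10)&(h<32)&(S>110)&(v>80),*bp)
    P=pts(c,brass);print(n,'brass',brass.sum(),np.median(P,0),P.min(0),P.max(0))
    V,U=np.nonzero(brass);print(' brass px bbox',U.min(),U.max(),V.min(),V.max())
    disc=box(c,(S<40)&(v>150),*bd);V,U=np.nonzero(disc)
    e=cv2.fitEllipse(cv2.convexHull(np.c_[U,V].astype(np.float32)));print(' disc',e,onplane(c,[e[0]],.014),np.median(pts(c,disc),0))
    blue=box(c,(h>95)&(h<125)&(S>80),*bd);V,U=np.nonzero(blue);print(' stone',len(U),U.mean(),V.mean(),onplane(c,[[U.mean(),V.mean()]],.024),np.median(pts(c,blue),0) if len(U) else 0)
    bl_=box(c,(v<45),*bl);P=pts(c,bl_);P=P[P[:,2]>.055]
    mu=P.mean(0);w=np.linalg.svd(P-mu,full_matrices=False)[2];q=(P-mu)@w[0];print(' handle',len(P),mu,w[0],q.min(),q.max(),np.percentile(P[:,2],[10,50,90]))
E
```

```text
scene brass 128 [ 0.6061975  -0.22660029  0.1142722 ] [ 0.57315249 -0.24760314  0.10216704] [ 0.62248637 -0.21924499  0.12199079]
 brass px bbox 235 258 161 174
 disc ((284.4031982421875, 191.68348693847656), (22.49545669555664, 35.198631286621094), 87.27334594726562) [[ 0.52293374 -0.20480797  0.014     ]] [ 0.51902828 -0.2055603   0.01322224]
 stone 50 283.26 191.52 [[ 0.53211236 -0.19757139  0.024     ]] [ 0.53018843 -0.20004665  0.02125483]
 handle 466 [0.55607927 0.18163576 0.06218875] [ 0.98831918  0.15237366 -0.00273087] -0.05756505848873905 0.054703707179082524 [0.05974347 0.06250863 0.06426803]
top brass 312 [ 0.60099505 -0.22995804  0.11482245] [ 0.57276266 -0.26413096 -0.00147009] [ 0.64541626 -0.22070379  0.14806523]
 brass px bbox 477 496 219 253
 disc ((455.767578125, 292.21954345703125), (48.257511138916016, 50.04191207885742), 124.36109924316406) [[ 0.52177197 -0.20764374  0.014     ]] [ 0.51908898 -0.20838495  0.01327152]
 stone 142 454.27464788732397 287.90140845070425 [[ 0.52796658 -0.20339615  0.024     ]] [ 0.52804463 -0.203684    0.02193757]
 handle 700 [0.55197342 0.1767419  0.06306889] [-0.98785049 -0.15523158  0.00738665] -0.05330435980284135 0.052497583446369754 [0.06072214 0.06314975 0.06525651]
```

View pics/crop1.png

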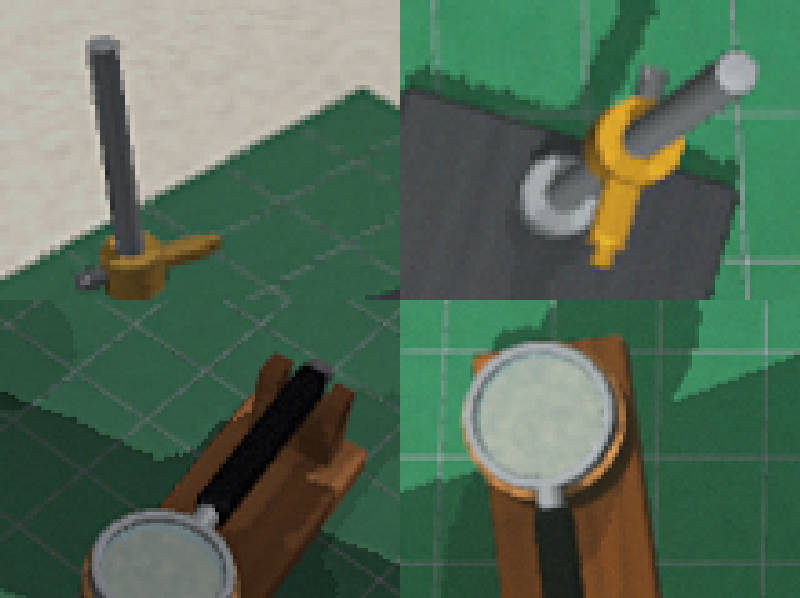

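The crops show the pointer tip near (259,163) in the scene view and (480,252.5) in the top view. The lens rims are cleanly visible and the loupe sits seated on the rest.

```bash
cat >> h.py <<'E'
def delta(goal,yaw):
    s=r.sense();R=s['ee_rot'];cy,sy=np.cos(yaw),np.sin(yaw)
    Rg=np.array([[cy,sy,0],[sy,-cy,0],[0,0,-1.]])
    from scipy.spatial.transform import Rotation as Q
    print('t',s['time_s'],'tcp',s['tcp_pos'],'yaw',np.degrees(np.arctan2(R[1,0],R[0,0])))
    print('shift',np.round(R.T@(np.array(goal)-s['tcp_pos']),4),'rot',np.round(Q.from_matrix(R.T@Rg).as_rotvec(degrees=True),2))
E
python3 - <<'E'
from h import *
s=load('scene0');t=load('top0')
print('tip',tri(s,[259,163],t,[480,252.6]))
for c,b,nm in ((s,(360,290,412,340),'s'),(t,(180,185,240,240),'t')):
    H=cv2.cvtColor(c['pixels'],cv2.COLOR_RGB2HSV).astype(int);m=np.zeros(H.shape[:2],np.uint8)
    x0,y0,x1,y1=b;m[y0:y1,x0:x1]=(H[y0:y1,x0:x1,1]<50)&(H[y0:y1,x0:x1,2]>70)
    m=cv2.morphologyEx(m,cv2.MORPH_OPEN,np.ones((5,5)))
    n=max(cv2.findContours(m,0,1)[0],key=cv2.contourArea);e=cv2.fitEllipse(cv2.convexHull(n));print(nm,e,onplane(c,[e[0]],.061))
delta([.575,.181,.2],np.radians(8.8))
E
```

```text
tip (array([ 0.57217945, -0.22404673,  0.10929185]), np.float64(0.0036522392367207995))
s ((390.07110595703125, 312.3305358886719), (34.38691711425781, 40.81595230102539), 89.87435913085938) [[0.64619585 0.19455254 0.061     ]]
t ((207.8213348388672, 212.61517333984375), (40.60871124267578, 44.99537658691406), 175.4525604248047) [[0.64438401 0.19214077 0.061     ]]
t 0.15 tcp [0.18202191 0.59743602 0.22173351] yaw -16.95300672564874
shift [0.4973 0.2837 0.0223] rot [ 9.000e-02  2.000e-02 -2.575e+01]
```

Units first: shifts go in shares of 800 mm and turns go in shares of 90 degrees. So 0.489 m is 0.6113, 0.283 m is 0.3538, -25.7 degrees is -0.2856.

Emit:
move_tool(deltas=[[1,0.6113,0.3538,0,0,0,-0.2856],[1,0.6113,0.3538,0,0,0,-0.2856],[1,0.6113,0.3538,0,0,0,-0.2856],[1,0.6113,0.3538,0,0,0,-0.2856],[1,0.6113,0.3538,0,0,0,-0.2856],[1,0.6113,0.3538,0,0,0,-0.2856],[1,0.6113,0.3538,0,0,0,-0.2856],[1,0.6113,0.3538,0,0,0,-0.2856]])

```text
refused: deltas[0]: [1, 0.6113, 0.3538, 0, 0, 0, -0.2856] is not of type 'number' (schema: type "number"). Nothing was moved.
```

Nothing moved. I misread the format; it is one flat list, 7 numbers to a row, no inner brackets. Resending.

Emit:
move_tool(deltas=[1,0.6113,0.3538,0,0,0,-0.2856,1,0.6113,0.3538,0,0,0,-0.2856,1,0.6113,0.3538,0,0,0,-0.2856,1,0.6113,0.3538,0,0,0,-0.2856,1,0.6113,0.3538,0,0,0,-0.2856,1,0.6113,0.3538,0,0,0,-0.2856,1,0.6113,0.3538,0,0,0,-0.2856,1,0.6113,0.3538,0,0,0,-0.2856])

```text
time_s: 0.95
tcp_pos: [0.4554, 0.304, 0.2225]
ee_rot: [[0.988, 0.152, -0.0], [0.152, -0.988, -0.0], [-0.0, 0.0, -1.0]]
wrist_force: [0.1, 1.3, 0.1]
gripper_width: 0.996
gripper_force: 0.0
```

```bash
python3 -c "
from h import *
import math
delta([.566,.181,.2],math.radians(8.8))"
```

```text
t 0.95 tcp [0.45538584 0.30396574 0.22250394] yaw 8.7717256811828
shift [0.0906 0.1384 0.0225] rot [ 0.    0.01 -0.03]
```

To row units: 0.135 m is 0.1688, 0.088 m is 0.11.

Emit:
move_tool(deltas=[1,0.11,0.1688,0,0,0,0,1,0.11,0.1688,0,0,0,0,1,0.11,0.1688,0,0,0,0,1,0.11,0.1688,0,0,0,0,1,0.11,0.1688,0,0,0,0,1,0.11,0.1688,0,0,0,0])

```text
time_s: 1.55
tcp_pos: [0.5614, 0.1861, 0.2222]
ee_rot: [[0.988, 0.152, -0.001], [0.152, -0.988, -0.0], [-0.001, -0.0, -1.0]]
wrist_force: [0.1, -0.0, 0.2]
gripper_width: 0.999
gripper_force: 0.0
```

```bash
python3 - <<'E'
from h import *
import math
c=cap('wrist','wrist1')
delta([.566,.181,.2],math.radians(8.8))
E
```

```text
t 1.6 tcp [0.56115907 0.18665513 0.22241111] yaw 8.82553387690242
shift [0.0039 0.0063 0.0224] rot [-0.01  0.03  0.03]
```

View pics/wrist1.png

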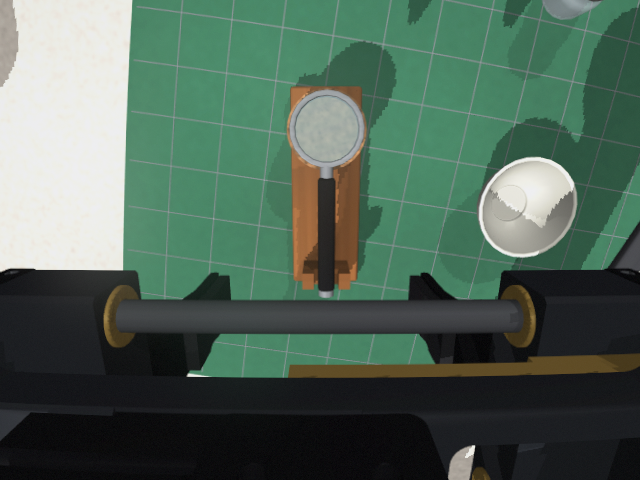

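The wrist view shows the loupe straight ahead: lens at about (326,128), handle from (326,178) to (326,295), tail end between the cheeks, nothing in the way.

```bash
cat >> h.py <<'E'
def loupe(c,box,z_ax,tail=None):
    """lens centre (rim top plane) and handle direction, from the wrist camera"""
    x0,y0,x1,y1=box;H=cv2.cvtColor(c['pixels'],cv2.COLOR_RGB2HSV).astype(int)
    m=np.zeros(H.shape[:2],np.uint8);m[y0:y1,x0:x1]=((H[...,1]<50)&(H[...,2]>70))[y0:y1,x0:x1]
    m=cv2.morphologyEx(m,cv2.MORPH_OPEN,cv2.getStructuringElement(2,(15,15)))
    n=max(cv2.findContours(m,0,1)[0],key=cv2.contourArea);e=cv2.fitEllipse(cv2.convexHull(n))
    L=onplane(c,[e[0]],z_ax+.006)[0];print('lens px',np.round(e[0],1),np.round(e[1],1),'world',np.round(L,4))
    return L
E
python3 - <<'E'
from h import *
c=load('wrist1');L=loupe(c,(270,75,380,180),.056)
H=cv2.cvtColor(c['pixels'],cv2.COLOR_RGB2HSV)
b=np.zeros(H.shape[:2],bool);b[182:268,310:345]=(H[182:268,310:345,2]<60)
V,U=np.nonzero(b);rows=np.unique(V);mid=np.array([[(U[V==v].min()+U[V==v].max())/2,v] for v in rows])
print('w px',[np.ptp(U[V==v]) for v in rows[::20]])
P=onplane(c,mid,.064);f=np.polyfit(P[:,0],P[:,1],1);yaw=np.arctan(f[0])
print('yaw',np.degrees(yaw),'handle line y at lens',np.polyval(f,L[0]),'end x',P[0],P[-1])
Q=pts(c,b);print('handle top z',np.percentile(Q[:,2],[10,50,90]))
# two-view height: scene lens px/top lens px with wrist
s=load('scene0');t=load('top0');
u=cv2.projectPoints
print('tri',tri(c,[326.5,128.5],s,[390.07,312.33]),tri(c,[326.5,128.5],t,[207.8,212.6]))
d=np.array([np.cos(yaw),np.sin(yaw)]);G=[L[0]-.08*d[0],np.polyval(f,L[0]-.08*d[0])];print('grip',G)
delta([*G,.0365],yaw)
E
```

```text
lens px [326.4 128.9] [74.3 80. ] world [0.6467 0.1928 0.062 ]
w px [np.int64(16), np.int64(16), np.int64(16), np.int64(16), np.int64(24)]
yaw 8.609667417111357 handle line y at lens 0.19278528082861152 end x [0.60155922 0.18610591 0.064     ] [0.52287326 0.17415739 0.064     ]
handle top z [0.06316214 0.0644597  0.06549684]
tri (array([0.64659618, 0.1936375 , 0.06090542]), np.float64(0.001974492313610451)) (array([0.64677148, 0.19322569, 0.05344205]), np.float64(0.0018349855360204977))
grip [np.float64(0.5675927260923532), np.float64(0.1808091070320636)]
t 1.6 tcp [0.56115907 0.18665513 0.22241111] yaw 8.82553387690242
shift [0.0056 0.0068 0.1859] rot [-0.01  0.03  0.22]
```

To row units: 0.13 m is 0.1625, 0.12 m is 0.15, 0.2 degrees is 0.0022.

Emit:
move_tool(deltas=[1,0.0069,0.0081,0.05,0,0,0.0022,1,0.0069,0.0081,0.1,0,0,0.0022,1,0.0069,0.0081,0.15,0,0,0.0022,1,0.0069,0.0081,0.1625,0,0,0.0022,1,0.0069,0.0081,0.1625,0,0,0.0022,1,0.0069,0.0081,0.1625,0,0,0.0022])

```text
time_s: 2.2
tcp_pos: [0.5696, 0.1815, 0.0947]
ee_rot: [[0.989, 0.151, 0.003], [0.151, -0.989, 0.001], [0.004, -0.001, -1.0]]
wrist_force: [1.5, 0.1, -0.3]
gripper_width: 0.995
gripper_force: 0.0
```

```bash
python3 - <<'E'
from h import *
delta([.5676,.1808,.0365],np.radians(8.61))
E
```

```text
t 2.2 tcp [0.56955297 0.18153454 0.09465033] yaw 8.665762836096594
shift [-0.0022  0.0005  0.0581] rot [-0.04 -0.21  0.06]
```

To row units: 0.057 m is 0.0713, 0.05 m is 0.0625.

Emit:
move_tool(deltas=[1,-0.0013,0.0006,0.0375,0,0,0,1,-0.0013,0.0006,0.0625,0,0,0,1,-0.0013,0.0006,0.0713,0,0,0,1,-0.0013,0.0006,0.0713,0,0,0,1,-0.0013,0.0006,0.0713,0,0,0])

```text
time_s: 2.7
tcp_pos: [0.5689, 0.1802, 0.0375]
ee_rot: [[0.989, 0.149, 0.003], [0.149, -0.989, 0.002], [0.004, -0.001, -1.0]]
wrist_force: [-0.8, 0.4, 0.9]
gripper_width: 1.002
gripper_force: 0.0
```

```bash
python3 - <<'E'
from h import *
delta([.5676,.1808,.0365],np.radians(8.61))
E
```

```text
t 2.7 tcp [0.56889373 0.18024441 0.03752115] yaw 8.590502593234982
shift [-0.0012 -0.0007  0.001 ] rot [-0.06 -0.2  -0.02]
```

To row units: -0.001 m is -0.0013, -0.0007 m is -0.0009, 0.2 degrees is 0.0022.

Emit:
move_tool(deltas=[0.6,-0.0013,-0.0009,0.0013,0,0.0022,0,0.4,-0.0013,-0.0009,0.0013,0,0.0022,0,0.3,-0.0013,-0.0009,0.0013,0,0.0022,0,0.25,-0.0013,-0.0009,0.0013,0,0.0022,0,0.22,-0.0013,-0.0009,0.0013,0,0.0022,0,0.22,-0.0013,-0.0009,0.0013,0,0.0022,0,0.22,-0.0013,-0.0009,0.0013,0,0.0022,0])

```text
time_s: 3.4
tcp_pos: [0.5664, 0.18, 0.0345]
ee_rot: [[0.989, 0.149, 0.003], [0.149, -0.989, 0.0], [0.003, 0.0, -1.0]]
wrist_force: [0.3, -0.7, -0.3]
gripper_width: 0.446
gripper_force: 0.0
```

Emit:
move_tool(deltas=[0.17,0,0,0,0,0,0,0.14,0,0,0,0,0,0,0.1,0,0,0,0,0,0,0,0,0,0,0,0,0,0,0,0,0,0,0,0,0,0,0,0,0,0,0])

```text
time_s: 4.0
tcp_pos: [0.5664, 0.18, 0.0345]
ee_rot: [[0.989, 0.149, 0.003], [0.149, -0.989, 0.001], [0.003, -0.0, -1.0]]
wrist_force: [-0.2, -0.7, -0.1]
gripper_width: 0.182
gripper_force: 30.0
```

To row units: -0.15 m is -0.1875, -0.14 m is -0.175.

Emit:
move_tool(deltas=[0,0,0,-0.0125,0,0,0,0,0,0,-0.0375,0,0,0,0,0,0,-0.075,0,0,0,0,0,0,-0.125,0,0,0,0,0,0,-0.175,0,0,0,0,0,0,-0.1875,0,0,0,0,0,0,-0.1875,0,0,0])

```text
time_s: 4.7
tcp_pos: [0.5668, 0.1805, 0.1874]
ee_rot: [[0.989, 0.149, 0.008], [0.149, -0.989, 0.003], [0.008, -0.002, -1.0]]
wrist_force: [0.1, 0.8, -2.0]
gripper_width: 0.18
gripper_force: 30.0
```

```bash
python3 - <<'E'
from h import *
d=np.array([-.0,0]) 
delta([.35,.13,.185],np.radians(0))
E
```

```text
t 4.7 tcp [0.56677445 0.18046241 0.18739605] yaw 8.552877465381235
shift [-0.2219  0.0177  0.0005] rot [-0.16 -0.47  8.55]
```

```bash
python3 - <<'E'
from h import *
delta([.486,-.072,.187],np.radians(-17))
E
```

```text
t 4.7 tcp [0.56677445 0.18046241 0.18739605] yaw 8.552877465381235
shift [-0.1174  0.2376 -0.0011] rot [-0.23 -0.45 25.55]
```

To row units: 0.237 m is 0.2963, 0.225 m is 0.2813, 25.5 degrees is 0.2833.

Emit:
move_tool(deltas=[0,-0.025,0.0375,0,0,-0.0044,0.0333,0,-0.05,0.0875,0,0,-0.0044,0.0889,0,-0.075,0.1375,0,0,-0.0044,0.1444,0,-0.1,0.1875,0,0,-0.0044,0.2,0,-0.125,0.2375,0,0,-0.0044,0.2556,0,-0.1438,0.2813,0,0,-0.0044,0.2833,0,-0.1463,0.2963,0,0,-0.0044,0.2833,0,-0.1463,0.2963,0,0,-0.0044,0.2833])

```text
time_s: 5.5
tcp_pos: [0.4843, -0.0732, 0.1828]
ee_rot: [[0.956, -0.294, -0.006], [-0.294, -0.956, 0.001], [-0.006, 0.001, -1.0]]
wrist_force: [-0.3, 0.8, -1.8]
gripper_width: 0.177
gripper_force: 30.0
```

Emit:
move_tool(deltas=[0,0,0,0,0,0,0,0,0,0,0,0,0,0])

```text
time_s: 5.7
tcp_pos: [0.4856, -0.071, 0.1836]
ee_rot: [[0.957, -0.29, -0.004], [-0.29, -0.957, 0.001], [-0.005, 0.0, -1.0]]
wrist_force: [0.4, -0.5, -1.1]
gripper_width: 0.181
gripper_force: 30.0
```

```bash
python3 - <<'E'
from h import *
delta([.486,-.072,.187],np.radians(-17))
cap('wrist','wrist2')
E
```

```text
t 5.7 tcp [ 0.48562888 -0.07096073  0.18357775] yaw -16.871678966643238
shift [ 0.0006  0.0009 -0.0034] rot [0.02 0.26 0.13]
```

View pics/wrist2.png

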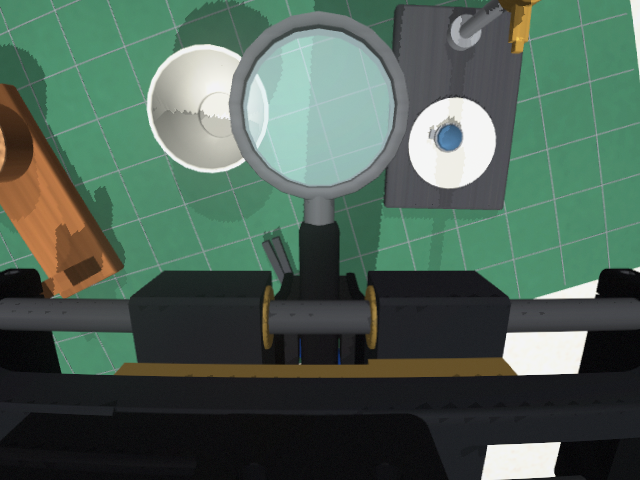

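The wrist view shows the loupe held straight (lens at about (319,105)), the disc at (452,142), the pendant's stone at (449,137) and the pointer tip at (518,52), partly beyond the top edge.

```bash
python3 - <<'E'
from h import *
c=load('wrist2');s=load('scene0');t=load('top0')
T=c['world_from_camera']
H=cv2.cvtColor(c['pixels'],cv2.COLOR_RGB2HSV).astype(int);h,S,v=H[...,0],H[...,1],H[...,2]
def sel(m,x0,y0,x1,y1):
    k=np.zeros(m.shape,bool);k[y0:y1,x0:x1]=1;V,U=np.nonzero(m&k);return np.c_[U,V].astype(np.float32)
d=sel((S<30)&(v>150),405,90,500,195);e=cv2.fitEllipse(cv2.convexHull(d));D=onplane(c,[e[0]],.014)[0];print('disc',e,D)
b=sel((h>95)&(h<125)&(S>80),425,110,475,165);bc=cv2.minEnclosingCircle(b);P=onplane(c,[b.mean(0)],.023)[0];print('stone',b.mean(0),bc,P)
g=sel((S<60)&(v<150),425,110,475,165);print('bezel-ish',g.min(0),g.max(0))
br=sel((h>10)&(h<32)&(S>110)&(v>80),500,0,545,60);low=br[br[:,1]>br[:,1].max()-3];print('brass tip',low.mean(0),br[:,1].max())
tip=low.mean(0)
print('tri w-s',tri(c,tip,s,[259,163]),'w-t',tri(c,tip,t,[480,252.6]))
zb=c['z_map'][int(tip[1])-4,int(tip[0])];o,dd=ray(c,[tip-[0,4]]);print('depth',o+dd*zb)
for z in(.109,.114):print('tip at',z,onplane(c,[tip],z))
print('stone tri',tri(c,b.mean(0),t,[454.27,287.9]),tri(c,b.mean(0),s,[283.26,191.52]))
# lens
grip=np.array(r.sense()['tcp_pos'])-.019*r.sense()['ee_rot'][:,2];print('grip',grip)
m=((v>0)&(c['z_map']>0)&(c['z_map']<.25)); lp=sel(m,200,5,430,190)
e=cv2.fitEllipse(cv2.convexHull(lp));print('lens',e,onplane(c,[e[0]],grip[2]+.006))
Q=pts(c,np.array(m)&(np.indices(m.shape)[0]<185)&(np.indices(m.shape)[1]>200)&(np.indices(m.shape)[1]<430));A=np.c_[Q[:,:2],np.ones(len(Q))]
print('plane',np.linalg.lstsq(A,Q[:,2],rcond=None)[0],np.median(Q,0),len(Q))
E
```

```text
disc ((451.7176208496094, 142.52825927734375), (85.55606842041016, 92.77915954589844), 29.920467376708984) [ 0.52152227 -0.20781271  0.014     ]
stone [449.2646  137.17917] ((449.1095886230469, 137.1506805419922), 12.75841236114502) [ 0.52740101 -0.20351161  0.023     ]
bezel-ish [429. 122.] [461. 150.]
brass tip [516.2059    50.941177] 52.0
tri w-s (array([ 0.57198494, -0.2235431 ,  0.10985868]), np.float64(0.003109812969411306)) w-t (array([ 0.57307684, -0.22532818,  0.10965085]), np.float64(0.0005974399982163431))
depth [[ 0.57468816 -0.22361807  0.11329335]]
tip at 0.109 [[ 0.57284239 -0.22562188  0.109     ]]
tip at 0.114 [[ 0.57237502 -0.22277961  0.114     ]]
stone tri (array([ 0.52771031, -0.20296902,  0.02511628]), np.float64(0.0004890055298129712)) (array([ 0.52655357, -0.20528629,  0.01647755]), np.float64(0.001220100795966403))
grip [ 0.48577757 -0.07088491  0.20271326]
lens ((318.4920654296875, 105.07500457763672), (180.45346069335938, 188.41668701171875), 1.8172014951705933) [[ 0.56556296 -0.09530659  0.20871326]]
plane [ 0.00228723 -0.00062189  0.20673806] [ 0.56657367 -0.0959768   0.20758842] 25445
```

To row units: 0.1146 m is 0.1433, 0.105 m is 0.1313.

Emit:
move_tool(deltas=[0,-0.0063,0.025,0,0,0,0,0,-0.0063,0.0625,0,0,0,0,0,-0.0063,0.1,0,0,0,0,0,-0.0063,0.1313,0.0125,0,0,0,0,-0.0063,0.1433,0.0375,0,0,0,0,-0.0063,0.1433,0.0625,0,0,0,0,-0.0063,0.1433,0.0813,0,0,0,0,-0.0063,0.1433,0.0875,0,0,0])

```text
time_s: 6.55
tcp_pos: [0.4463, -0.1792, 0.1125]
ee_rot: [[0.957, -0.291, -0.007], [-0.291, -0.957, 0.002], [-0.007, 0.001, -1.0]]
wrist_force: [-0.7, -0.5, -1.0]
gripper_width: 0.179
gripper_force: 30.0
```

Emit:
move_tool(deltas=[0,0,0,0,0,0,0,0,0,0,0,0,0,0])

```text
time_s: 6.75
tcp_pos: [0.4479, -0.1796, 0.1148]
ee_rot: [[0.957, -0.29, -0.002], [-0.29, -0.957, 0.001], [-0.002, -0.0, -1.0]]
wrist_force: [-0.3, 0.3, -0.1]
gripper_width: 0.18
gripper_force: 30.0
```

```bash
python3 - <<'E'
from h import *
c=cap('wrist','wrist3');s=cap('scene','scene3');t=cap('top','top3')
def crop(c,x,y,w,h,k): return cv2.resize(c['pixels'][y:y+h,x:x+w,::-1],None,fx=k,fy=k,interpolation=cv2.INTER_NEAREST)
cv2.imwrite('pics/crop3.png',np.vstack([np.hstack([crop(s,220,120,100,75,4),crop(t,420,220,100,75,4)]),np.hstack([crop(c,170,0,300,225,1.3333)]*2)]))
st=r.sense();print(st['time_s'],st['tcp_pos']-.019*st['ee_rot'][:,2],st['ee_rot'][:,0])
E
```

```text
6.9 [ 0.44776942 -0.17979458  0.13399735] [ 0.95673778 -0.29094616 -0.00177723]
```

View pics/crop3.png

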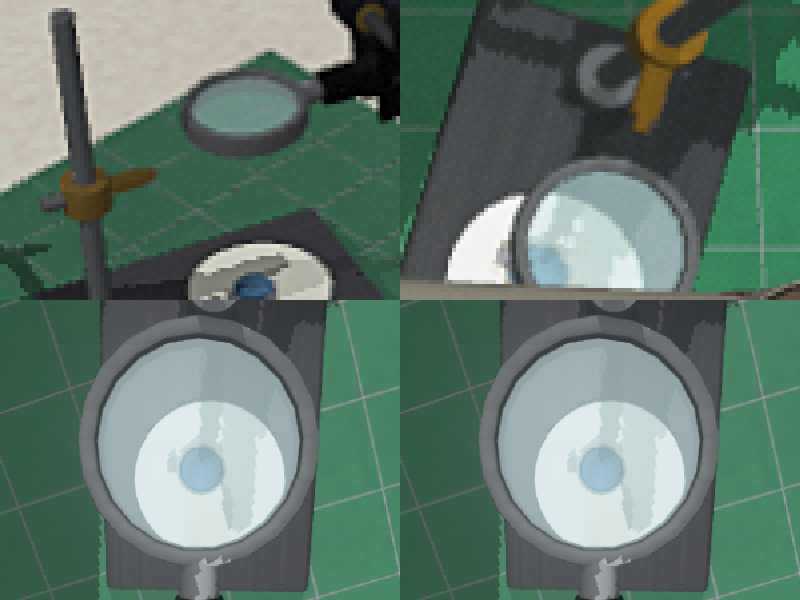

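The crops show the loupe level, about 22 mm above the pointer. In the wrist view the stone is near the lens centre, and the pointer tip at scene (259,163) is unmoved, with a clear gap to the lens.

```bash
cat > m.py <<'E'
from h import *
import sys
k=sys.argv[1]; c=load('wrist'+k);s=load('scene'+k);t=load('top'+k)
st=r.sense();g=st['tcp_pos']-.019*st['ee_rot'][:,2];print('t',st['time_s'],'grip',g,'toolx',st['ee_rot'][:,0])
zc=c['z_map'];I=np.indices(zc.shape);m=(zc>0)&(zc<.25)&(I[0]<200)&(I[1]>200)&(I[1]<440)
zm=m.astype(np.uint8);zm=cv2.morphologyEx(zm,cv2.MORPH_OPEN,cv2.getStructuringElement(2,(61,61)))
n=max(cv2.findContours(zm,0,1)[0],key=cv2.contourArea);e=cv2.fitEllipse(cv2.convexHull(n))
L=onplane(c,[e[0]],g[2]+.006)[0];print('lens px',e,'world',L)
Q=pts(c,zm>0);print('wrist plane slope',np.linalg.lstsq(np.c_[Q[:,:2],np.ones(len(Q))],Q[:,2],rcond=None)[0][:2],'z med',np.median(Q[:,2]))
H=cv2.cvtColor(c['pixels'],cv2.COLOR_RGB2HSV).astype(int)
b=(zm>0)&(H[...,0]>95)&(H[...,0]<112)&(H[...,1]>60)&(H[...,2]>120);
b=cv2.morphologyEx(b.astype(np.uint8),cv2.MORPH_OPEN,np.ones((7,7)));V,U=np.nonzero(b);print('stone',len(U),U.mean(),V.mean(),U.min(),U.max(),V.min(),V.max())
P=onplane(c,[[U.mean(),V.mean()]],.023)[0];print('pendant',P,'lens-pendant',L-P,'tool',st['ee_rot'].T@(L-P))
Hs=cv2.cvtColor(s['pixels'],cv2.COLOR_RGB2HSV).astype(int)
J=np.indices(s['z_map'].shape)
for nm,im,(x0,x1,y0,y1) in(('scene',s,(246,259,159,170)),('top',t,(476,486,232,254))):
    h=cv2.cvtColor(im['pixels'],cv2.COLOR_RGB2HSV).astype(int)
    q=pts(im,(h[...,0]>10)&(h[...,0]<32)&(h[...,1]>110)&(J[1]>=x0)&(J[1]<x1)&(J[0]>=y0)&(J[0]<y1));print(nm,'arm z pct',np.percentile(q[:,2],[5,25,50,75,95]),len(q))
    W=pts(im,im['z_map']>0) ; d=np.hypot(W[:,0]-L[0],W[:,1]-L[1]); a=W[(d<.036)&(abs(W[:,2]-g[2])<.02)];print(nm,'loupe z pct',np.percentile(a[:,2],[5,25,50,75,95]),len(a),'xy mid',(a.min(0)+a.max(0))[:2]/2)
E
python3 m.py 3
```

```text
t 6.9 grip [ 0.44776942 -0.17979458  0.13399735] toolx [ 0.95673778 -0.29094616 -0.00177723]Traceback (most recent call last):
  File "m.py", line 7, in <module>
    n=max(cv2.findContours(zm,0,1)[0],key=cv2.contourArea);e=cv2.fitEllipse(cv2.convexHull(n))
ValueError: max() iterable argument is empty
```

```bash
python3 - <<'E'
from h import *
for k in '23':
    z=load('wrist'+k)['z_map'];print(np.round(z[10:210:12,318],3),(z==0).mean())
E
```

```text
[0.302 0.119 0.124 0.125 0.126 0.127 0.128 0.13  0.131 0.132 0.132 0.134
 0.136 0.136 0.136 0.135 0.137] 0.031930338541666665
[0.234 0.12  0.125 0.125 0.126 0.128 0.128 0.129 0.13  0.131 0.133 0.133
 0.134 0.136 0.137 0.134 0.136] 0.0316015625
```

```bash
sed -i 's/zc<.25/zc<.16/' m.py; python3 m.py 3
```

```text
t 6.9 grip [ 0.44776942 -0.17979458  0.13399735] toolx [ 0.95673778 -0.29094616 -0.00177723]Traceback (most recent call last):
  File "m.py", line 7, in <module>
    n=max(cv2.findContours(zm,0,1)[0],key=cv2.contourArea);e=cv2.fitEllipse(cv2.convexHull(n))
ValueError: max() iterable argument is empty
```

```bash
sed -i "s/zm=m.astype(np.uint8);/zm=cv2.medianBlur(m.astype(np.uint8),7);zm=cv2.morphologyEx(zm,cv2.MORPH_CLOSE,np.ones((9,9)));/" m.py; python3 m.py 3
```

```text
t 6.9 grip [ 0.44776942 -0.17979458  0.13399735] toolx [ 0.95673778 -0.29094616 -0.00177723]
lens px ((318.34271240234375, 105.39191436767578), (179.46510314941406, 188.05162048339844), 178.86013793945312) world [ 0.52772341 -0.20387601  0.13999735]
wrist plane slope [-0.00667751  0.00330625] z med 0.13907407811764938m.py:12: RuntimeWarning: Mean of empty slice.
  b=cv2.morphologyEx(b.astype(np.uint8),cv2.MORPH_OPEN,np.ones((7,7)));V,U=np.nonzero(b);print('stone',len(U),U.mean(),V.mean(),U.min(),U.max(),V.min(),V.max())
  ret = ret.dtype.type(ret / rcount)
Traceback (most recent call last):
  File "m.py", line 12, in <module>
    b=cv2.morphologyEx(b.astype(np.uint8),cv2.MORPH_OPEN,np.ones((7,7)));V,U=np.nonzero(b);print('stone',len(U),U.mean(),V.mean(),U.min(),U.max(),V.min(),V.max())
                                                                                                                                  ~~~~~^^
ValueError: zero-size array to reduction operation minimum which has no identity
```

```bash
python3 -c "
from h import *
H=cv2.cvtColor(load('wrist3')['pixels'],cv2.COLOR_RGB2HSV);print(H[127,290:350:5].tolist())"
sed -i "s/(H\[...,0\]<112)&(H\[...,1\]>60)&(H\[...,2\]>120)/(H[...,0]<115)\&(H[...,1]>45)\&(H[...,2]>120)/" m.py; python3 m.py 3 2>&1 | grep -v Warn
```

```text
[[94, 15, 236], [93, 27, 220], [93, 27, 218], [98, 56, 195], [99, 59, 208], [99, 60, 208], [99, 60, 209], [100, 61, 206], [100, 58, 202], [98, 53, 188], [87, 21, 218], [87, 21, 218]]
t 6.9 grip [ 0.44776942 -0.17979458  0.13399735] toolx [ 0.95673778 -0.29094616 -0.00177723]
lens px ((318.34271240234375, 105.39191436767578), (179.46510314941406, 188.05162048339844), 178.86013793945312) world [ 0.52772341 -0.20387601  0.13999735]
wrist plane slope [-0.00667751  0.00330625] z med 0.13907407811764938
stone 812 320.0073891625616 126.6268472906404 305 335 111 142
pendant [ 0.52704951 -0.20464508  0.023     ] lens-pendant [0.0006739  0.00076907 0.11699735] tool [ 0.00021306 -0.00096953 -0.1169976 ]
scene arm z pct [0.10895268 0.11125446 0.11248953 0.11367542 0.11846503] 56
scene loupe z pct [0.13283704 0.13723809 0.13846887 0.13998313 0.14217769] 567 xy mid [ 0.52705548 -0.20197541]
top arm z pct [0.10255596 0.1107189  0.11270787 0.11402282 0.11831319] 138
top loupe z pct [0.13539084 0.13707216 0.1383513  0.13973371 0.14200925] 1311 xy mid [ 0.53613914 -0.20305735]
```

```bash
python3 - <<'E'
from h import *
for n,b in(('wrist2',(505,12,540,54)),('top0',(474,228,488,255)),('scene0',(246,159,260,170))):
    c=load(n);H=cv2.cvtColor(c['pixels'],cv2.COLOR_RGB2HSV).astype(int);x0,y0,x1,y1=b;k=np.zeros(H.shape[:2],bool);k[y0:y1,x0:x1]=1
    m=k&(H[...,0]>10)&(H[...,0]<32)&(H[...,1]>110);V=H[...,2];th=np.percentile(V[m],50)
    for nm,mm in(('bright',m&(V>th)),('dark',m&(V<=th))):
        P=pts(c,mm);P=P[(P[:,2]>.09)&(P[:,2]<.13)];d=(P[:,:2]-[.5215,-.2078])@[.945,-.326];P=P[(d>.05)&(d<.074)];print(n,nm,len(P),np.round(np.percentile(P[:,2],[10,50,90]),4))
    D=(np.hypot(*(np.moveaxis(pts(c,c['z_map']>0)[:,:2]-[.5215,-.2078],1,0)))<.038);P=pts(c,c['z_map']>0)[D];print(' disc z',np.median(P[:,2]))
E
```

```text
wrist2 bright 334 [0.1129 0.1139 0.1147]
wrist2 dark 329 [0.1101 0.1131 0.1143]
 disc z 0.014714877917420849
top0 bright 48 [0.1102 0.1124 0.1141]
top0 dark 40 [0.1078 0.1118 0.1136]
 disc z 0.01355083480260072
scene0 bright 20 [0.1114 0.1128 0.1142]
scene0 dark 19 [0.108  0.1115 0.1139]
 disc z 0.013513647069784196
```

To row units: 0.0225 m is 0.0281, 0.0005 m is 0.0006.

Emit:
move_tool(deltas=[0,0,0.0006,0.0063,0,0,0,0,0,0.0006,0.015,0,0,0,0,0,0.0006,0.0238,0,0,0,0,0,0.0006,0.0281,0,0,0,0,0,0.0006,0.0281,0,0,0,0,0,0.0006,0.0281,0,0,0,0,0,0.0006,0.0281,0,0,0])

```text
time_s: 7.6
tcp_pos: [0.4471, -0.1804, 0.0918]
ee_rot: [[0.957, -0.291, -0.003], [-0.291, -0.957, 0.001], [-0.003, 0.0, -1.0]]
wrist_force: [-0.4, 0.0, -0.4]
gripper_width: 0.179
gripper_force: 30.0
```

```bash
python3 - <<'E'
from h import *
c=cap('wrist','wrist4');s=cap('scene','scene4');t=cap('top','top4')
def crop(c,x,y,w,h,k): return cv2.resize(c['pixels'][y:y+h,x:x+w,::-1],None,fx=k,fy=k,interpolation=cv2.INTER_NEAREST)
cv2.imwrite('pics/crop4.png',np.hstack([crop(s,220,120,100,75,4),crop(c,170,0,300,225,1.3333)]))
E
python3 m.py 4
```

```text
t 7.75 grip [ 0.44704366 -0.18042964  0.11090438] toolx [ 0.9565607  -0.29151743 -0.00303488]
lens px ((318.3485412597656, 105.40363311767578), (179.5109100341797, 188.00205993652344), 178.94430541992188) world [ 0.52684683 -0.2048059   0.11690438]
wrist plane slope [-0.00770974  0.00352129] z med 0.11603332353559889
stone 955 318.2178010471204 122.76335078534031 302 335 106 139
pendant [ 0.52731712 -0.20469673  0.023     ] lens-pendant [-0.00047028 -0.00010917  0.09390438] tool [-0.00070302  0.00023157 -0.0939027 ]
scene arm z pct [0.10887145 0.11084408 0.11264719 0.11390793 0.11901509] 55
scene loupe z pct [0.1088768  0.11392165 0.11520543 0.1167424  0.1189302 ] 562 xy mid [ 0.52589675 -0.20299012]
top arm z pct [0.09774752 0.11115203 0.11264648 0.11397278 0.11910304] 138
top loupe z pct [0.11209944 0.1137527  0.115011   0.11659323 0.11889854] 1268 xy mid [ 0.53479073 -0.20370251]
```

View pics/crop4.png

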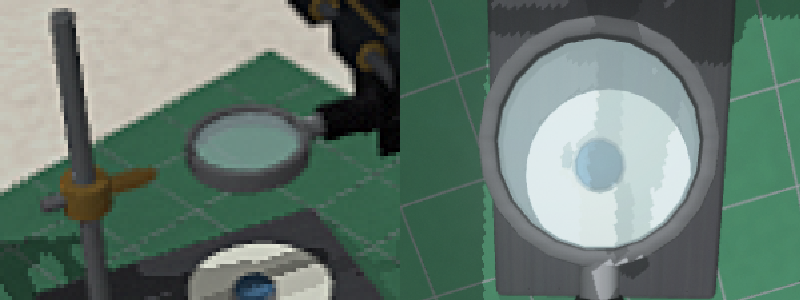

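The scene crop shows the lens level with the brass pointer and a clear gap between them. The wrist crop shows the stone under the lens, offset only by parallax. I'll make one small pitch trim and then hand in.

To row units: 0.0004 m is 0.0005, 0.3 degrees is 0.0033.

Emit:
move_tool(deltas=[0,0.0005,0,0,0,0.0033,0,0,0.0005,0,0,0,0.0033,0,0,0.0005,0,0,0,0.0033,0,0,0.0005,0,0,0,0.0033,0,0,0.0005,0,0,0,0.0033,0,0,0.0005,0,0,0,0.0033,0])

```text
time_s: 8.35
tcp_pos: [0.4472, -0.1805, 0.0917]
ee_rot: [[0.957, -0.291, 0.002], [-0.291, -0.957, -0.001], [0.002, 0.0, -1.0]]
wrist_force: [-0.2, -0.7, -0.4]
gripper_width: 0.177
gripper_force: 30.0
```

```bash
python3 - <<'E'
from h import *
for n in('wrist','scene','top'):cap(n,n+'5')
E
python3 m.py 5
```

```text
t 8.5 grip [ 0.44718917 -0.18050104  0.11066449] toolx [ 0.95657271 -0.29148917  0.00164714]
lens px ((318.3351745605469, 105.40686798095703), (179.4744415283203, 188.02154541015625), 178.7644500732422) world [ 0.52694442 -0.20485922  0.11666449]
wrist plane slope [-0.00278253  0.00156678] z med 0.11624729277040927
stone 953 318.11227701993704 123.68205666316894 302 335 107 140
pendant [ 0.52729947 -0.20465485  0.023     ] lens-pendant [-0.00035504 -0.00020437  0.09366449] tool [-0.00012577  0.00030214 -0.09366481]
scene arm z pct [0.10910076 0.11127402 0.11217398 0.11368733 0.11802878] 56
scene loupe z pct [0.10878167 0.11423866 0.11526993 0.11688395 0.11905872] 556 xy mid [ 0.52617829 -0.20241083]
top arm z pct [0.10274214 0.11064772 0.11218965 0.11408107 0.11845657] 139
top loupe z pct [0.11200891 0.11393759 0.11523735 0.11658327 0.11913844] 1313 xy mid [ 0.53411596 -0.20373144]
```

```bash
python3 -c "
from station import r
print(r.finish_job())"
```

```text
the job is handed in; nothing more can be done
None
```

I handed the job in at about 8.5 s with the loupe held level (within about 0.2°) at 30 N, its lens centred over the pendant to under 1 mm and at about 111 mm, the pointer height I measured; nothing was touched on the way that I could see in the images or the force readings.

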